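# Free the sticking throttle slide and bring it home

## Robot

A 6-joint arm with a two-finger parallel gripper is mounted at the origin on the work surface. World frame = base frame: x ahead of the robot, y to its left, z up, the work surface at z = 0. Lengths are in mm, angles in rad, forces in N, time in s.
With the tool pointing down it reaches from about 400 to 925 mm from the base axis. Payload 12.5 kg.
Tool frame: the origin (TCP) lies at the centre of the arm's flange, where the gripper is bolted on; the fingertips stand 190 mm ahead of it and the grasp point (between the pads) lies 171 mm ahead of it; z points along the fingers, y is the line along which they close (so a half turn about z gives the same grasp; the last joint's range is limited). The gripper opens to 95 mm and grips with 3 to 60 N. Pads are 20 mm wide; open, the fingers measure 119 mm over their backs; the gripper's body (75 mm by 180 mm) begins 59 mm behind the grasp point.
Start: joints at [-1.253, 0.491, 1.559, -0, 1.092, -0.106], TCP at [257.036, -569.7, 404.761] pointing down, gripper open.
Joint ranges: [-3.1, 3.1], [-0.84, 2.19], [0.05, 2.79], [-1.13, 4.28], [0.06, 2.93], [-2.69, 2.69]. Speed limits (rad/s): [2.22, 2.22, 2.79, 3.14, 3.14, 3.14].

## Interface

Orientations are given as [roll, pitch, yaw] about the fixed x, y, z axes, in that order (R = Rz(yaw) Ry(pitch) Rx(roll)).
In Python, from cell import env, read_camera, search_frame, cut_out gives the robot as it stands. The module is installed in compiled form; this text tells all that it offers.
- The arm moves only by the tool move_arm, never from a script. Its argument "commands" is a list of rows, each a list of 3 entries, a list of its own where there are three numbers: the shift along the world's x, y, z normalised to -1 to 1, where 1 is 0.03 m, then the turn about the world's z normalised to -1 to 1, where 1 is 0.08 rad, then the opening, from -1 (shut) to 1 (fully open), so that 0 is half open. A call has 1 to 20 rows; each row shifts and turns the commanded pose from where the row before left it; what a row does not reach is not made up. A row lasts 1/12 s, in which the tool goes at most 41.7 mm and 7.16 degrees, less where a joint would pass 70% of its speed; a pose out of reach is approached as far as the arm can. A call with a number of a shift or a turn outside -1 to 1 is refused whole. A call with a gripper value outside its range is refused whole. The fingers move at their own pace and stop on an object; the grip force is fixed at half the most. Time passes only in rows, so rows that do not move let the fingers close. It gives the time, the measured TCP pose, the force, the opening and the grip force at its end, in the units of the state.
- env.state(): the state, without advancing time (a new reading comes with each control period).
- read_camera(name): name is "scene" or "top"; returns a dict with "image" (384x512x3 uint8, red, green, blue), "fx", "fy", "cx", "cy" (pixels), "rvec" (rotation vector, rad) and "tvec" (3), from world to camera coordinates, as OpenCV has them. Camera axes: x right, y down, z forward; pixel columns grow to the right and rows downward; lengths in mm; the calibration is good to about 2 mm. A picture is of the moment at which its call begins. There is no depth.
- env.job_done(): hands the job in; it is judged then, once.
Trained networks look in a picture, given as the dict that the camera call returned (one of the last four; its "shot" number tells which), for a name from the list of things; names that differ only in an ending like _2 or _b are one class to them, and where a whole thing is asked for, a point or a joint stands for the part that bears it (a point fixed in the world has none). Each returns a list of dicts, best first, with "confidence" (0 to 1); they miss things now and then, are a little off and sometimes report something else, mostly with a low value. They report only what shows in the picture. A call takes as long as a camera call.
- search_frame(thing, picture): "at" ([column, row] in pixels, amid what is visible of it).
- cut_out(thing, picture): "region" (384x512 bool, what is visible of it) and "at" ([column, row] in pixels, amid what is visible of it).
The state is a dict: "t": time; "joints": joint angles; "qvel": joint speeds; "tau": joint torques, N m; "eef_pos": TCP position; "tcp_rot": TCP orientation; "ft_force": force on the tool from outside, world axes, zero at the start; "moment": the same for the moment, N m; "opening": opening from 0.0 (shut) to 1.0 (fully open); "grip_force": force on a finger pad.
Only numpy, scipy, OpenCV 4.12 (cv2) and the standard library are available. Lean on these libraries where they do the work, as an engineer would, in place of code of your own. Each camera call takes 0.05 s, during which the arm holds its last target. There are 200 camera calls.

## Task

The slide carriage of this throttle unit has stuck at the open end of its rail. Push it by its white upright tab towards the grey housing until it breaks free, then run it in slowly and gently until it sits fully home against the rubber stop hidden inside the housing, without ramming the stop. Leave it there, let go, and do not disturb the things lying around.

Things in the scene. Friction and masses are not known exactly. Their poses are not given: they have to be found in the camera images.
- unit: Slide unit screwed to the bench: aluminium plate 120 x 330 x 10 mm, two guide rods, dark end block 90 mm wide and 40 mm high at the open end (y -154 to -140 mm), grey housing with a tunnel at the other (y +52 to +173 mm, 104 mm wide, 49 mm high). Origin on the bench; z up; its y axis is the rail, +y (to the housing) is the way to push. Its place and yaw vary.
- tab (a point): Centre of the white upright tab on the carriage, the thing to push or pinch: 34 mm wide across the rail, 16 mm thick along it, 62 mm tall; its top is 29 mm above this point and 99 mm above the bench. It stands on the black sled, whose top is 37 mm above the bench. Axes parallel to the unit's.
- nose (a point): Middle of the front (+y) face of the black sled (70 x 120 x 22 mm, about 0.5 kg), 90 mm ahead of the tab; axes parallel to the unit's. This face meets the stop.
- carriage (a joint): Travel of the carriage in m, 0 at the open end, growing towards the housing; starts at 0 to 0.003. After up to 5 mm of slack it sticks and takes about 8 to 15 N (it varies) to break free; it then lets go suddenly, jumps ahead by 5 to 20 mm and is past the sticking place at 0.025. From there it runs against about 2.5 N of friction and stays where it is left.
- mouth (a point): Middle of the housing's tunnel mouth, 26 mm above the bench. Out of sight in the tunnel sits a rubber-faced stop, set anew each time: the carriage meets it at a travel between 0.080 and 0.120, that is with its nose 15 to 55 mm inside the mouth. It yields about 1 mm per 8 N and must never take more than 12 N.
- glue: White glue bottle with a red cap, loose, 48 mm diameter, 130 mm high, origin under its centre. Leave it alone.
- spool: Small steel spool, loose, 52 mm diameter, 40 mm high, origin under its centre. Leave it alone.
- driver: Screwdriver with a red handle lying on the bench along its own x axis, loose. Leave it alone.

How it is judged (in metres and radians):
On the way, in this order (a step that is already met when the one before it is completed fails the run):
1. the carriage has broken free of the sticking place (value of joint carriage above 0.025 m), for 0.1 s.
2. the carriage sits against the hidden stop (gap under 2 mm) (y of stop_pad in the frame of nose below 0.006 m), for 0.2 s.
At the end, for the whole second after the job is handed in: The carriage rests still, with its nose within 2 mm of the face of the hidden stop (y of stop_pad in the frame of nose below 0.006 m and velocity of joint carriage between -0.005 and 0.005 m/s); the robot touches nothing.
It fails at once if the stop takes more than 12 N (contact force between stop_pad and anything else above 12 N).
It fails at once if the glue bottle, the spool or the screwdriver is moved by more than 15 mm (distance of any of glue, spool, driver from where it was at the start of the episode above 0.015 m).
It also fails if it takes over 48 s, if anything falls off the work surface, if the arm or the gripper's body presses on something with over 40 N, if the wrist force passes 120 N, or if a joint passes its speed limit or range.

## Working session

There is one attempt and no reset: what is moved stays moved. The work goes in short steps, Python scripts to look and compute and a tool call to move; the robot and the scene stay as the last step left them, time stands still between calls to the robot, and variables do not carry over. Pictures are saved under pics/ and viewed, at most 10 in all, crops included, and the job is handed in when it is done.

Besides the shell and the picture viewer there is one more tool, called after "Request:" as name(argument=value, ...), one argument or row to a line, values as JSON. move_arm: Moves the arm, as the interface text tells. Its arguments: {"type":"object","properties":{"commands":{"type":"array","items":{"type":"array"}}},"required":["commands"]}

```bash
mkdir -p pics; cat > h.py <<'E'
import numpy as np, cv2
from cell import env, read_camera, search_frame, cut_out
def ray(c,uv):
    R=cv2.Rodrigues(np.array(c['rvec'],float))[0]; t=np.array(c['tvec'],float).ravel()
    d=R.T@np.array([(uv[0]-c['cx'])/c['fx'],(uv[1]-c['cy'])/c['fy'],1.]); return -R.T@t,d
def at_z(c,uv,z):
    o,d=ray(c,uv); return o+d*(z-o[2])/d[2]
def tri(c1,u1,c2,u2):
    o1,d1=ray(c1,u1);o2,d2=ray(c2,u2)
    s=np.linalg.lstsq(np.stack([d1,-d2],1),o2-o1,rcond=None)[0]
    a,b=o1+s[0]*d1,o2+s[1]*d2; return (a+b)/2,np.linalg.norm(a-b)
def proj(c,P):
    K=np.array([[c['fx'],0,c['cx']],[0,c['fy'],c['cy']],[0,0,1.]])
    return cv2.projectPoints(np.array(P,float).reshape(-1,3),np.array(c['rvec'],float),np.array(c['tvec'],float),K,None)[0].reshape(-1,2)
E
python3 - <<'E'
from h import *
np.set_printoptions(precision=1,suppress=True)
a=read_camera('scene');b=read_camera('top')
for n,c in(('scene',a),('top',b)):
    cv2.imwrite(f'pics/{n}1.png',c['image'][:,:,::-1])
    print(n,ray(c,(256,192))[0])
    for k in('tab','unit','nose','mouth','glue','spool','driver'):
        print(k,[(np.round(r['at'],1),round(r['confidence'],2),at_z(c,r['at'],70 if k=='tab' else 26)) for r in search_frame(k,c)[:2]])
print(env.state())
E
```

```text
scene [897.5 386.9 535.7]
tab []
unit [(array([278. , 227.6]), 0.76, array([575.3, 131.4,  26. ])), (array([223.7, 268.3]), 0.63, array([694.2, 127.3,  26. ]))]
nose [(array([250.8, 175.6]), 0.61, array([519.2,   9.1,  26. ]))]
mouth [(array([282.2, 227.5]), 0.85, array([570. , 136.2,  26. ]))]
glue [(array([223.3, 270.6]), 0.66, array([697.4, 130. ,  26. ]))]
spool [(array([183.2, 217.1]), 0.88, array([675.6,   1.9,  26. ]))]
driver [(array([299.7, 179.8]), 0.72, array([460.6,  81.8,  26. ]))]
top [555.1  21.6 730.8]
tab [(array([267.3, 214.3]), 0.82, array([525.2,  15.4,  70. ])), (array([218.7, 198.6]), 0.74, array([550.8,  93.2,  70. ]))]
unit [(array([222.4, 199.4]), 0.81, array([549.1,  91.7,  26. ]))]
nose []
mouth [(array([224.2, 195. ]), 0.89, array([556.7,  88.5,  26. ]))]
glue [(array([192.8, 103.4]), 0.93, array([714.6, 141.7,  26. ]))]
spool [(array([282.4, 129.2]), 0.7, array([668.5, -11.9,  26. ])), (array([221.7, 193.6]), 0.67, array([559.1,  92.8,  26. ]))]
driver [(array([232.4, 260.3]), 0.67, array([445. ,  75.2,  26. ]))]
{'t': 0.8, 'joints': array([-1.3,  0.5,  1.6, -0. ,  1.1, -0.1]), 'qvel': array([-0., -0.,  0.,  0.,  0.,  0.]), 'tau': array([  0. , -61.2, -25.8,   0.1,   0. ,   0. ]), 'eef_pos': array([ 257.1, -569.7,  404.8]), 'tcp_rot': array([3.1, 0. , 0.4]), 'ft_force': array([0.6, 0.4, 0. ]), 'moment': array([ 0.1,  0. , -0. ]), 'grip_force': 0.0, 'opening': 1.0003615013513876}
```

View pics/scene1.png

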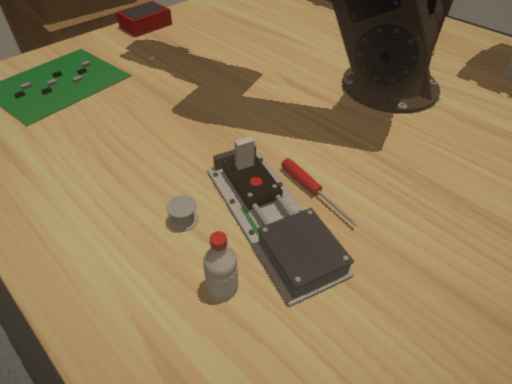

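View pics/top1.png

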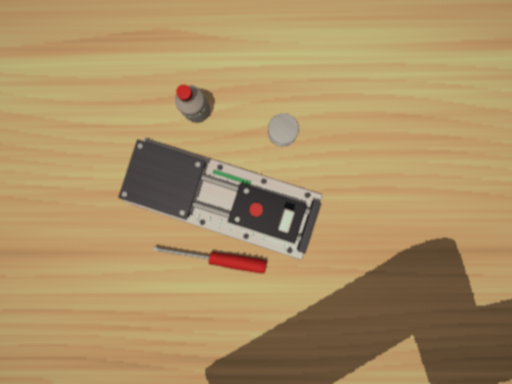

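The scene picture shows the tab at about (244,153). In the top picture the tab is near (287,218), the housing corners near (147,140), (207,159), (183,217) and (121,197), and the end block near (310,225). Spool (283,129), glue (192,102) and driver (240,262) are all clear of the rail. The networks' tab hits at (267,214) and (219,199) are wrong (sled and housing), so I'll measure it from colour.

```bash
python3 - <<'E'
from h import *
np.set_printoptions(precision=1,suppress=True)
b=read_camera('top');a=read_camera('scene')
H=[at_z(b,p,49)[:2] for p in((147,140),(207,159),(183,217),(121,197))]; print('housing',H)
P=[at_z(b,p,10)[:2] for p in((321,193),(302,257))]; print('plate',P)
far=(P[0]+P[1])/2
hc=sum(H)/4; d=hc-far; print('axis',d/np.linalg.norm(d),np.arctan2(d[1],d[0]),np.linalg.norm(d),'exp 277')
for n,c,(x0,x1,y0,y1) in(('top',b,(270,305,200,240)),('scene',a,(225,265,130,175))):
    im=c['image'][y0:y1,x0:x1].astype(int)
    m=((im.min(2)>120)&(im.max(2)-im.min(2)<40)).astype(np.uint8)
    nn,l,st,ce=cv2.connectedComponentsWithStats(m)
    for i in range(1,nn):
        if st[i,4]>15: print(n,ce[i]+[x0,y0],st[i])
v=b['image'][120:280,100:340,::-1]; w=a['image'][120:310,190:370,::-1]
cv2.imwrite('pics/z1.png',np.hstack([cv2.resize(v,(440,293)).copy(),cv2.resize(w[:120,:],(360,240))[:240].copy() if 0 else cv2.resize(w,(278,293))]))
E
```

```text
housing [array([649.2, 214.7]), array([616.6, 114.6]), array([520.6, 155. ]), array([554.5, 258.5])]
plate [array([559., -79.]), array([447.8, -45. ])]
axis [0.3 0.9] 1.2518498350974834 260.846753354294 exp 277
top [286.  220.6] [  9  10  15  23 217]
top [302.  224.2] [29 14  6 19 49]
top [273.6 238.1] [ 0 36 11  4 26]
scene [243.8 140.5] [10  7 18  8 84]
```

View pics/z1.png

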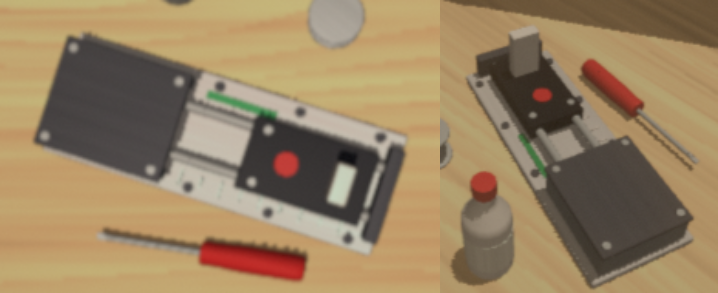

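```bash
python3 - <<'E'
from h import *
np.set_printoptions(precision=1,suppress=True)
b=read_camera('top');a=read_camera('scene')
print(at_z(b,(286,220.6),99),at_z(a,(243.8,140.5),99),tri(a,(243.8,140.5),b,(286,220.6)))
d=np.array([.312,.95]);n=np.array([.95,-.312]);m=np.array([568.6,134.8])
for q in (at_z(b,(286,220.6),99),at_z(a,(243.8,140.5),99)): print((q[:2]-m)@d,(q[:2]-m)@n)
print(env.state()['tcp_rot'], cv2.Rodrigues(np.array(env.state()['tcp_rot'],float))[0])
E
```

```text
[516.7 -12.8  99. ] [518. -11.  99.] (array([516.5, -12.8,  97.1]), np.float64(0.25342895653625114))
-156.4278893664729 -3.2522354684831853
-154.32167880133687 -2.5431547445728597
[ 3.1 -0.   0.4] [[ 1.   0.   0.3]
 [-0.  -1.   0. ]
 [ 0.3 -0.  -1. ]]
```

Request:
move_arm(
  commands=[
    [[0.463, 0.976, 0], 0.576, -1],
    [[0.463, 0.976, 0], 0.576, -1],
    [[0.463, 0.976, 0], 0.576, -1],
    [[0.463, 0.976, 0], 0.576, -1],
    [[0.463, 0.976, 0], 0.576, -1],
    [[0.463, 0.976, 0], 0.576, -1],
    [[0.463, 0.976, 0], 0.576, -1],
    [[0.463, 0.976, 0], 0.576, -1],
    [[0.463, 0.976, 0], 0.576, -1],
    [[0.463, 0.976, 0], 0.576, -1],
    [[0.463, 0.976, 0], 0.576, -1],
    [[0.463, 0.976, 0], 0.576, -1],
    [[0.463, 0.976, 0], 0.576, -1],
    [[0.463, 0.976, 0], 0.576, -1],
    [[0.463, 0.976, 0], 0.576, -1],
    [[0.463, 0.976, 0], 0.576, -1],
    [[0.463, 0.976, 0], 0.576, -1],
    [[0.463, 0.976, 0], 0.576, -1],
    [[0, 0, 0], 0, -1],
    [[0, 0, 0], 0, -1],
  ],
)

```text
t: 2.67
eef_pos: [507.4, -41.4, 404.7]
tcp_rot: [3.142, 0.0, 1.256]
ft_force: [0.1, -0.3, 0.1]
opening: 0.007
grip_force: 0.0
```

Request:
move_arm(
  commands=[
    [[0, 0, -0.9], 0, -1],
    [[0, 0, -0.9], 0, -1],
    [[0, 0, -0.9], 0, -1],
    [[0, 0, -0.9], 0, -1],
    [[0, 0, -0.9], 0, -1],
    [[0, 0, -0.9], 0, -1],
    [[0, 0, 0], 0, -1],
    [[0, 0, 0], 0, -1],
  ],
)

```text
t: 3.33
eef_pos: [506.9, -43.5, 242.4]
tcp_rot: [-3.139, 0.0, 1.252]
ft_force: [0.2, 0.2, 1.2]
opening: 0.005
grip_force: 0.0
```

```bash
python3 - <<'E'
from h import *
a=read_camera('scene');b=read_camera('top')
w=a['image'][80:240,170:350,::-1];v=b['image'][120:280,200:380,::-1]
cv2.imwrite('pics/z2.png',np.hstack([cv2.resize(w,None,fx=2.2,fy=2.2),cv2.resize(v,None,fx=2.2,fy=2.2)]))
print(env.state()['eef_pos'],env.state()['ft_force'])
E
```

```text
[507.26812694 -43.23597082 244.11659536] [ 0.01794719 -0.80890093 -0.53481027]
```

View pics/z2.png

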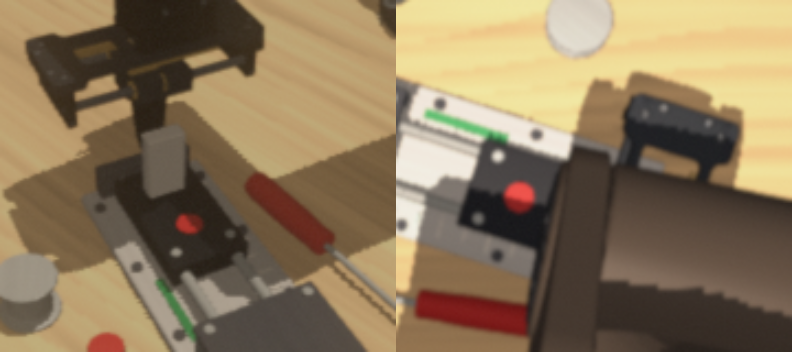

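Request:
move_arm(
  commands=[
    [[0.021, 0.063, 0], 0, -1],
    [[0.021, 0.063, 0], 0, -1],
    [[0.021, 0.063, 0], 0, -1],
    [[0.021, 0.063, 0], 0, -1],
    [[0.021, 0.063, 0], 0, -1],
    [[0.021, 0.063, 0], 0, -1],
    [[0.021, 0.063, 0], 0, -1],
    [[0, 0, 0], 0, -1],
  ],
)

```text
t: 4.1
eef_pos: [511.6, -29.1, 242.8]
tcp_rot: [3.141, 0.0, 1.254]
ft_force: [0.2, -0.4, 1.0]
opening: 0.004
grip_force: 0.0
```

Request:
move_arm(
  commands=[
    [[0.01, 0.032, 0], 0, -1],
    [[0.01, 0.032, 0], 0, -1],
    [[0.01, 0.032, 0], 0, -1],
    [[0.01, 0.032, 0], 0, -1],
    [[0, 0, 0], 0, -1],
    [[0, 0, 0], 0, -1],
  ],
)

```text
t: 4.6
eef_pos: [512.6, -25.9, 242.8]
tcp_rot: [-3.142, 0.0, 1.253]
ft_force: [-0.7, -6.0, 2.1]
opening: 0.001
grip_force: 2.8
```

Request:
move_arm(
  commands=[
    [[0.01, 0.032, 0], 0, -1],
    [[0.01, 0.032, 0], 0, -1],
    [[0, 0, 0], 0, -1],
  ],
)

```text
t: 4.85
eef_pos: [513.3, -23.8, 242.8]
tcp_rot: [3.141, 0.0, 1.253]
ft_force: [-0.8, -1.8, 0.9]
opening: 0.005
grip_force: 1.4
```

Request:
move_arm(
  commands=[
    [[0.01, 0.032, 0], 0, -1],
    [[0.01, 0.032, 0], 0, -1],
    [[0, 0, 0], 0, -1],
  ],
)

```text
t: 5.1
eef_pos: [513.9, -21.5, 242.7]
tcp_rot: [3.142, -0.0, 1.253]
ft_force: [-0.6, 0.8, 0.3]
opening: 0.002
grip_force: 0.0
```

Request:
move_arm(
  commands=[
    [[0.01, 0.032, 0], 0, -1],
    [[0.01, 0.032, 0], 0, -1],
    [[0, 0, 0], 0, -1],
  ],
)

```text
t: 5.35
eef_pos: [514.5, -19.6, 242.7]
tcp_rot: [-3.142, -0.0, 1.253]
ft_force: [0.1, 0.4, 0.4]
opening: 0.004
grip_force: 0.0
```

```bash
cat > dot.py <<'E'
from h import *
d=np.array([.312,.95]);m=np.array([568.6,134.8])
for n,(x0,x1,y0,y1) in(('top',(205,275,180,225)),('scene',(240,300,165,225))):
    c=read_camera(n);im=c['image'][y0:y1,x0:x1].astype(int)
    k=((im[:,:,0]>90)&(im[:,:,0]>2*im[:,:,1])).astype(np.uint8)
    nn,l,st,ce=cv2.connectedComponentsWithStats(k)
    for i in range(1,nn):
        if st[i,4]>15: p=ce[i]+[x0,y0]; print(n,p,st[i,4],(at_z(c,p,38)[:2]-m)@d)
    cv2.imwrite(f'pics/{n}_dot.png',c['image'][:,:,::-1])
for n,p in(('top',(256,210)),('scene',(256,182))): print('start',n,(at_z(read_camera(n),p,38)[:2]-m)@d)
E
python3 dot.py; python3 -c "
import cv2,numpy as np
cv2.imwrite('pics/z3.png',cv2.resize(cv2.imread('pics/scene_dot.png')[100:240,200:340],None,fx=4,fy=4))"
```

```text
scene [292.82857143 170.88571429] 175 -100.51414967176032
scene [258.96039604 185.81188119] 101 -93.04695988739917
start top -107.43536589310774
start scene -104.21784981844417
```

View pics/z3.png

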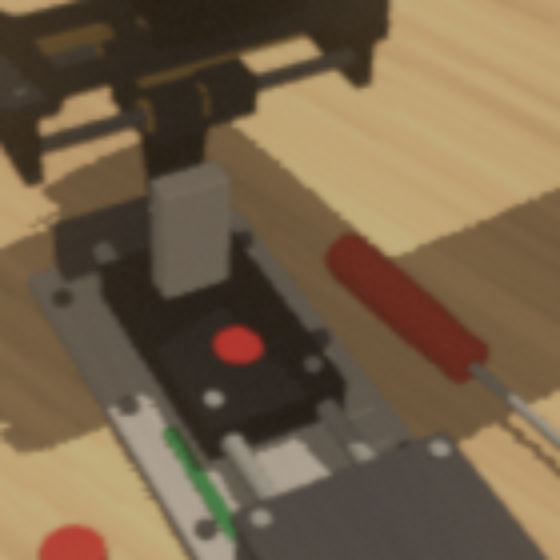

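Request:
move_arm(
  commands=[
    [[0.01, 0.032, 0], 0, -1],
    [[0.01, 0.032, 0], 0, -1],
    [[0.01, 0.032, 0], 0, -1],
    [[0.01, 0.032, 0], 0, -1],
    [[0.01, 0.032, 0], 0, -1],
    [[0.01, 0.032, 0], 0, -1],
    [[0, 0, 0], 0, -1],
  ],
)

```text
t: 6.13
eef_pos: [516.4, -13.9, 242.8]
tcp_rot: [3.141, -0.0, 1.253]
ft_force: [0.9, -1.5, -0.9]
opening: 0.004
grip_force: 0.4
```

Request:
move_arm(
  commands=[
    [[0.01, 0.032, 0], 0, -1],
    [[0.01, 0.032, 0], 0, -1],
    [[0.01, 0.032, 0], 0, -1],
    [[0.01, 0.032, 0], 0, -1],
    [[0.01, 0.032, 0], 0, -1],
    [[0.01, 0.032, 0], 0, -1],
    [[0, 0, 0], 0, -1],
  ],
)

```text
t: 6.72
eef_pos: [518.1, -8.1, 242.8]
tcp_rot: [3.141, -0.0, 1.253]
ft_force: [0.4, 0.1, 0.7]
opening: 0.008
grip_force: 0.1
```

Request:
move_arm(
  commands=[
    [[0.01, 0.032, 0], 0, -1],
    [[0.01, 0.032, 0], 0, -1],
    [[0.01, 0.032, 0], 0, -1],
    [[0.01, 0.032, 0], 0, -1],
    [[0.01, 0.032, 0], 0, -1],
    [[0.01, 0.032, 0], 0, -1],
    [[0.01, 0.032, 0], 0, -1],
    [[0.01, 0.032, 0], 0, -1],
    [[0.01, 0.032, 0], 0, -1],
    [[0.01, 0.032, 0], 0, -1],
    [[0.01, 0.032, 0], 0, -1],
    [[0.01, 0.032, 0], 0, -1],
    [[0, 0, 0], 0, -1],
  ],
)

```text
t: 7.8
eef_pos: [521.7, 3.4, 242.8]
tcp_rot: [-3.142, -0.0, 1.253]
ft_force: [1.1, 0.6, -0.2]
opening: 0.005
grip_force: 0.0
```

```bash
python3 dot.py; python3 -c "
from h import *
print(env.state()['eef_pos'],env.state()['t'])"
```

```text
scene [292.76836158 170.89265537] 177 -100.5473164278763
scene [264.81818182 193.57272727] 110 -71.08740454061416
start top -107.43536589310774
start scene -104.21784981844417
[521.50181791   3.36604111 242.69686409] 8.0
```

Request:
move_arm(
  commands=[
    [[0.01, 0.032, 0], 0, -1],
    [[0.01, 0.032, 0], 0, -1],
    [[0.01, 0.032, 0], 0, -1],
    [[0.01, 0.032, 0], 0, -1],
    [[0.01, 0.032, 0], 0, -1],
    [[0.01, 0.032, 0], 0, -1],
    [[0.01, 0.032, 0], 0, -1],
    [[0.01, 0.032, 0], 0, -1],
    [[0.01, 0.032, 0], 0, -1],
    [[0.01, 0.032, 0], 0, -1],
    [[0.01, 0.032, 0], 0, -1],
    [[0.01, 0.032, 0], 0, -1],
    [[0.01, 0.032, 0], 0, -1],
    [[0.01, 0.032, 0], 0, -1],
    [[0.01, 0.032, 0], 0, -1],
    [[0.01, 0.032, 0], 0, -1],
    [[0.01, 0.032, 0], 0, -1],
    [[0.01, 0.032, 0], 0, -1],
  ],
)

```text
t: 9.5
eef_pos: [527.1, 20.6, 242.7]
tcp_rot: [3.142, 0.0, 1.253]
ft_force: [-1.3, -1.7, -2.2]
opening: 0.003
grip_force: 1.3
```

Request:
move_arm(
  commands=[
    [[0.01, 0.032, 0], 0, -1],
    [[0.01, 0.032, 0], 0, -1],
    [[0.01, 0.032, 0], 0, -1],
    [[0.01, 0.032, 0], 0, -1],
    [[0.01, 0.032, 0], 0, -1],
    [[0.01, 0.032, 0], 0, -1],
    [[0.01, 0.032, 0], 0, -1],
    [[0.01, 0.032, 0], 0, -1],
    [[0.01, 0.032, 0], 0, -1],
    [[0.01, 0.032, 0], 0, -1],
    [[0.01, 0.032, 0], 0, -1],
    [[0.01, 0.032, 0], 0, -1],
    [[0.01, 0.032, 0], 0, -1],
    [[0.01, 0.032, 0], 0, -1],
    [[0.01, 0.032, 0], 0, -1],
    [[0.01, 0.032, 0], 0, -1],
  ],
)

```text
t: 10.83
eef_pos: [532.0, 35.9, 242.8]
tcp_rot: [3.141, -0.0, 1.253]
ft_force: [1.5, -2.9, -0.5]
opening: 0.005
grip_force: 1.3
```

```bash
python3 dot.py; python3 -c "
from h import *
b=cv2.imread('pics/scene_dot.png')[110:270,200:360]
cv2.imwrite('pics/z4.png',cv2.resize(b,None,fx=3.5,fy=3.5))
print(env.state()['eef_pos'],env.state()['ft_force'],env.state()['t'])"
```

```text
scene [292.73076923 170.93956044] 182 -100.46595313153587
scene [274.05932203 206.54237288] 118 -36.63004714985382
start top -107.43536589310774
start scene -104.21784981844417
[531.76588603  36.05116679 242.79536873] [-0.2171235  -0.19105989 -0.25934675] 11.0333
```

View pics/z4.png

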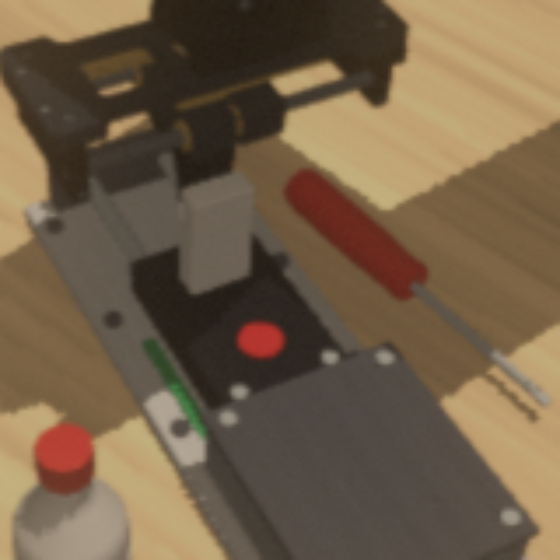

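The carriage is at about 68–71 mm of travel, and dot and finger readings agree. I'll go to about 77 mm, then take 1 mm steps with a force check after each.

Request:
move_arm(
  commands=[
    [[0.01, 0.032, 0], 0, -1],
    [[0.01, 0.032, 0], 0, -1],
    [[0.01, 0.032, 0], 0, -1],
    [[0.01, 0.032, 0], 0, -1],
    [[0.01, 0.032, 0], 0, -1],
    [[0.01, 0.032, 0], 0, -1],
    [[0.01, 0.032, 0], 0, -1],
    [[0, 0, 0], 0, -1],
    [[0, 0, 0], 0, -1],
  ],
)

```text
t: 11.78
eef_pos: [534.0, 42.7, 242.7]
tcp_rot: [3.141, -0.0, 1.253]
ft_force: [-0.1, -0.3, 0.2]
opening: 0.004
grip_force: 0.0
```

Request:
move_arm(
  commands=[
    [[0.005, 0.016, 0], 0, -1],
    [[0.005, 0.016, 0], 0, -1],
    [[0, 0, 0], 0, -1],
  ],
)

```text
t: 12.03
eef_pos: [534.3, 43.5, 242.7]
tcp_rot: [3.141, 0.0, 1.253]
ft_force: [-0.5, -1.5, -0.5]
opening: 0.006
grip_force: 0.8
```

Request:
move_arm(
  commands=[
    [[0.005, 0.016, 0], 0, -1],
    [[0.005, 0.016, 0], 0, -1],
    [[0, 0, 0], 0, -1],
    [[0, 0, 0], 0, -1],
  ],
)

```text
t: 12.37
eef_pos: [534.6, 44.5, 242.7]
tcp_rot: [3.141, -0.0, 1.253]
ft_force: [1.1, -1.7, -1.7]
opening: 0.003
grip_force: 0.9
```

Request:
move_arm(
  commands=[
    [[0.005, 0.016, 0], 0, -1],
    [[0.005, 0.016, 0], 0, -1],
    [[0, 0, 0], 0, -1],
    [[0, 0, 0], 0, -1],
  ],
)

```text
t: 12.7
eef_pos: [534.9, 45.5, 242.8]
tcp_rot: [3.141, -0.0, 1.253]
ft_force: [0.1, -1.2, 0.9]
opening: 0.004
grip_force: 0.8
```

Request:
move_arm(
  commands=[
    [[0.005, 0.016, 0], 0, -1],
    [[0.005, 0.016, 0], 0, -1],
    [[0, 0, 0], 0, -1],
    [[0, 0, 0], 0, -1],
  ],
)

```text
t: 13.03
eef_pos: [535.2, 46.5, 242.8]
tcp_rot: [3.141, -0.0, 1.253]
ft_force: [-0.1, -1.8, 0.5]
opening: 0.003
grip_force: 0.8
```

Request:
move_arm(
  commands=[
    [[0.005, 0.016, 0], 0, -1],
    [[0.005, 0.016, 0], 0, -1],
    [[0, 0, 0], 0, -1],
    [[0, 0, 0], 0, -1],
  ],
)

```text
t: 13.37
eef_pos: [535.5, 47.4, 242.8]
tcp_rot: [3.141, -0.0, 1.253]
ft_force: [0.0, -1.8, -1.8]
opening: 0.004
grip_force: 0.8
```

Request:
move_arm(
  commands=[
    [[0.005, 0.016, 0], 0, -1],
    [[0.005, 0.016, 0], 0, -1],
    [[0, 0, 0], 0, -1],
    [[0, 0, 0], 0, -1],
  ],
)

```text
t: 13.7
eef_pos: [535.8, 48.4, 242.8]
tcp_rot: [3.141, -0.0, 1.253]
ft_force: [2.0, -1.7, -0.6]
opening: 0.003
grip_force: 0.8
```

Request:
move_arm(
  commands=[
    [[0.006, 0.019, 0], 0, -1],
    [[0.006, 0.019, 0], 0, -1],
    [[0, 0, 0], 0, -1],
    [[0, 0, 0], 0, -1],
  ],
)

```text
t: 14.03
eef_pos: [536.1, 49.6, 242.8]
tcp_rot: [3.142, -0.0, 1.253]
ft_force: [-0.2, -1.5, 0.1]
opening: 0.002
grip_force: 0.6
```

Request:
move_arm(
  commands=[
    [[0.006, 0.019, 0], 0, -1],
    [[0.006, 0.019, 0], 0, -1],
    [[0, 0, 0], 0, -1],
    [[0, 0, 0], 0, -1],
  ],
)

```text
t: 14.37
eef_pos: [536.5, 50.7, 242.8]
tcp_rot: [3.142, -0.0, 1.253]
ft_force: [1.5, -1.9, 0.8]
opening: 0.006
grip_force: 0.7
```

Request:
move_arm(
  commands=[
    [[0.006, 0.019, 0], 0, -1],
    [[0.006, 0.019, 0], 0, -1],
    [[0, 0, 0], 0, -1],
    [[0, 0, 0], 0, -1],
  ],
)

```text
t: 14.7
eef_pos: [536.9, 51.8, 242.8]
tcp_rot: [3.141, -0.0, 1.253]
ft_force: [0.4, -1.1, 0.8]
opening: 0.006
grip_force: 0.7
```

Request:
move_arm(
  commands=[
    [[0.006, 0.019, 0], 0, -1],
    [[0.006, 0.019, 0], 0, -1],
    [[0, 0, 0], 0, -1],
    [[0, 0, 0], 0, -1],
  ],
)

```text
t: 15.03
eef_pos: [537.2, 53.0, 242.8]
tcp_rot: [3.141, -0.0, 1.253]
ft_force: [0.4, -1.0, 0.9]
opening: 0.004
grip_force: 0.7
```

Request:
move_arm(
  commands=[
    [[0.006, 0.019, 0], 0, -1],
    [[0.006, 0.019, 0], 0, -1],
    [[0, 0, 0], 0, -1],
    [[0, 0, 0], 0, -1],
  ],
)

```text
t: 15.37
eef_pos: [537.6, 54.1, 242.8]
tcp_rot: [3.141, -0.0, 1.253]
ft_force: [-0.0, -1.6, 0.4]
opening: 0.005
grip_force: 0.7
```

Request:
move_arm(
  commands=[
    [[0.006, 0.019, 0], 0, -1],
    [[0.006, 0.019, 0], 0, -1],
    [[0, 0, 0], 0, -1],
    [[0, 0, 0], 0, -1],
  ],
)

```text
t: 15.7
eef_pos: [537.9, 55.2, 242.7]
tcp_rot: [3.142, -0.0, 1.253]
ft_force: [0.3, -1.3, 0.2]
opening: 0.005
grip_force: 0.6
```

Request:
move_arm(
  commands=[
    [[0.006, 0.019, 0], 0, -1],
    [[0.006, 0.019, 0], 0, -1],
    [[0, 0, 0], 0, -1],
    [[0, 0, 0], 0, -1],
  ],
)

```text
t: 16.03
eef_pos: [538.3, 56.4, 242.7]
tcp_rot: [3.142, -0.0, 1.253]
ft_force: [0.7, -1.1, -0.7]
opening: 0.002
grip_force: 0.6
```

Request:
move_arm(
  commands=[
    [[0.006, 0.019, 0], 0, -1],
    [[0.006, 0.019, 0], 0, -1],
    [[0, 0, 0], 0, -1],
    [[0, 0, 0], 0, -1],
  ],
)

```text
t: 16.37
eef_pos: [538.6, 57.5, 242.7]
tcp_rot: [3.142, -0.0, 1.253]
ft_force: [1.7, -1.8, -0.1]
opening: 0.007
grip_force: 0.7
```

Request:
move_arm(
  commands=[
    [[0.006, 0.019, 0], 0, -1],
    [[0.006, 0.019, 0], 0, -1],
    [[0, 0, 0], 0, -1],
    [[0, 0, 0], 0, -1],
  ],
)

```text
t: 16.7
eef_pos: [539.0, 58.6, 242.7]
tcp_rot: [3.141, -0.0, 1.253]
ft_force: [0.0, -1.2, 0.1]
opening: 0.003
grip_force: 0.7
```

Request:
move_arm(
  commands=[
    [[0.006, 0.019, 0], 0, -1],
    [[0.006, 0.019, 0], 0, -1],
    [[0, 0, 0], 0, -1],
    [[0, 0, 0], 0, -1],
  ],
)

```text
t: 17.03
eef_pos: [539.4, 59.8, 242.7]
tcp_rot: [3.142, -0.0, 1.253]
ft_force: [0.8, -0.4, -0.5]
opening: 0.004
grip_force: 0.7
```

Request:
move_arm(
  commands=[
    [[0.006, 0.019, 0], 0, -1],
    [[0.006, 0.019, 0], 0, -1],
    [[0, 0, 0], 0, -1],
    [[0, 0, 0], 0, -1],
  ],
)

```text
t: 17.37
eef_pos: [539.7, 60.9, 242.8]
tcp_rot: [3.141, -0.0, 1.253]
ft_force: [-0.0, -1.2, 0.0]
opening: 0.001
grip_force: 0.7
```

Request:
move_arm(
  commands=[
    [[0.006, 0.019, 0], 0, -1],
    [[0.006, 0.019, 0], 0, -1],
    [[0, 0, 0], 0, -1],
    [[0, 0, 0], 0, -1],
  ],
)

```text
t: 17.7
eef_pos: [540.1, 62.1, 242.7]
tcp_rot: [3.142, -0.0, 1.253]
ft_force: [-0.2, -1.2, 0.5]
opening: 0.005
grip_force: 0.7
```

Request:
move_arm(
  commands=[
    [[0.006, 0.019, 0], 0, -1],
    [[0.006, 0.019, 0], 0, -1],
    [[0, 0, 0], 0, -1],
    [[0, 0, 0], 0, -1],
  ],
)

```text
t: 18.03
eef_pos: [540.4, 63.1, 242.8]
tcp_rot: [3.142, 0.0, 1.253]
ft_force: [0.9, -3.2, -0.3]
opening: 0.003
grip_force: 1.6
```

Force and grip reading rose, so this is probably the stop. I'll confirm with a small step.

Request:
move_arm(
  commands=[
    [[0.002, 0.006, 0], 0, -1],
    [[0.002, 0.006, 0], 0, -1],
    [[0, 0, 0], 0, -1],
    [[0, 0, 0], 0, -1],
  ],
)

```text
t: 18.37
eef_pos: [540.5, 63.3, 242.8]
tcp_rot: [-3.142, 0.0, 1.253]
ft_force: [0.5, -6.6, 2.0]
opening: 0.007
grip_force: 2.7
```

Stop confirmed at about 6.6 N. I'm backing off along the rail, then up.

Request:
move_arm(
  commands=[
    [[0, 0, 0], 0, -1],
    [[-0.005, -0.016, 0], 0, -1],
    [[-0.01, -0.032, 0], 0, -1],
    [[-0.03, -0.1, 0], 0, -1],
    [[-0.1, -0.3, 0], 0, -1],
    [[-0.1, -0.3, 0], 0, -1],
    [[-0.1, -0.3, 0], 0, -1],
    [[0, 0, 0.5], 0, -1],
    [[0, 0, 0.9], 0, -1],
    [[0, 0, 0.9], 0, -1],
    [[0, 0, 0.9], 0, -1],
    [[0, 0, 0.5], 0, -1],
    [[0, 0, 0], 0, -1],
    [[0, 0, 0], 0, -1],
  ],
)

```text
t: 19.53
eef_pos: [529.8, 31.4, 354.1]
tcp_rot: [3.14, -0.0, 1.253]
ft_force: [-0.8, 0.3, -0.4]
opening: 0.006
grip_force: 0.0
```

```bash
python3 dot.py; python3 -c "
from h import *
b=cv2.imread('pics/scene_dot.png')[110:310,150:370]
cv2.imwrite('pics/z5.png',cv2.resize(b,None,fx=2.5,fy=2.5))"
```

```text
scene [292.97687861 170.87283237] 173 -100.42234170364196
scene [280.76119403 215.8358209 ] 67 -13.17101165199205
start top -107.43536589310774
start scene -104.21784981844417
```

View pics/z5.png

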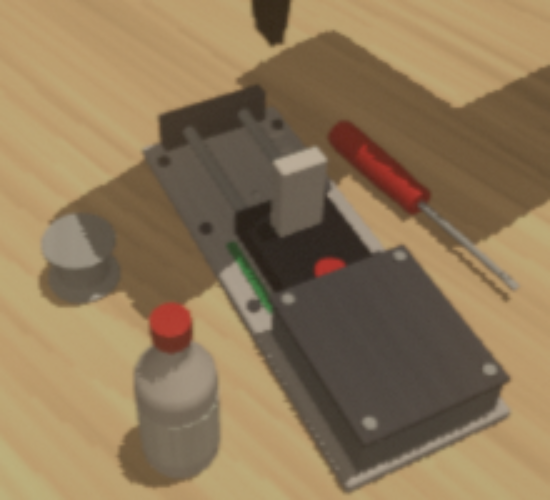

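The carriage is deep in the housing with the red dot half covered, the gripper is clear, and the bottle, spool and driver haven't moved. I'm handing in.

```bash
python3 -c "
from cell import env
print(env.job_done())"
```

```text
the job is handed in; nothing more can be done
None
```

I pushed the carriage free and ran it in until the force rose against the hidden stop (last reading about 6.6 N), then backed the gripper clear and handed the job in at about 20 s; no verdict was returned.

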